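# Clamp a tube off-cut in the lever jig

### The job

Get the round tube off-cut ready for welding: swing the jig's clamp lever up and right back, past upright, then lay the tube centred in the two vee rests and let go of it, and swing the lever down again until its rubber foot presses on the tube. Leave the angle off-cut and the table pin where they are.

Things in the scene. Friction and masses are not known exactly. Their poses are not given: they have to be found in the camera images.
- jig: Steel tube jig fixed to the table. Base plate 206 x 80 mm, 10 mm thick, from 66 mm in front (-x) to 140 mm behind the origin. Origin on the table, under the midpoint between the two vee rests. x: along the vees, from the lever's grip end to its hinge; y: across; z up. The lever swings in the plane y = 0.
- rest_mid (a point): Where the tube's centre lies when seated and centred: over the jig's origin, 42 mm above the table. Axes as the jig's; the tube's axis lies along x. The two 90 degree vee rests (14 mm long in x, 64 mm wide, 40 mm high, bottom of the vee 18 mm high) stand at x = -38 and +38 mm; between them is a free gap of 62 mm above the base plate.
- lever_hinge (a point): Centre of the lever's hinge, fixed in the jig at x = +105 mm, y = 0, 66 mm above the table. Axes as the jig's; the hinge axis is y.
- lever_grip (a point): Middle of the lever's black round grip (22 mm thick, 60 mm long along the lever), 195 mm from the hinge. x: along the lever to the hinge; y: hinge axis. Shut, it lies level, 66 mm above the table and 90 mm in front of the jig's origin, free at both sides and below. The lever's bar is 14 mm wide, 10 mm thick; its rubber foot is 105 mm from the hinge, 12 mm below the bar's centre line.
- clamp_lever (a joint): Angle of the lever in rad: 0 level (shut, empty jig), growing as the grip swings up and away over the hinge; pi/2 upright, stop at 2.0. Friction of 0.22 Nm (about 1.1 N at the grip) makes it stay where it is left. With the tube seated the foot meets the tube at about 0.04 and the lever goes no lower.
- tube_mid (a point): Centre of the loose dark steel tube off-cut, 34 mm round, 100 mm long, about 0.2 kg, to be held from outside; it lies on the table and can roll. y along its axis; its x and z turn as it rolls.
- angle_mid (a point): Centre of the loose L-shaped angle off-cut (40 x 80 x 40 mm, 4 mm thick), lying on the table, y along its length. Must stay where it is.
- pin_mid (a point): Centre of the loose grey table pin (stepped round pin, 27 mm thick at its foot, 48 mm high), standing upright on the table. Must stay where it is.
- tube: The same tube off-cut; origin on its outside, 17 mm from the axis (use its centre point for grasping).
Mind the look-alikes: they are no part of the job. What is shaped like the tube but red is not meant.

How it is judged:
By the outcome, as a careful person would: the job done as asked, in the order asked, and still so for the second after the job is handed in, with the robot touching nothing.
It also fails if it takes over 72 s, if anything falls off the work surface, if the arm or the gripper's body presses on something with over 40 N, if the wrist force passes 120 N, or if a joint passes its speed limit or range.

### The arm

A 6-joint arm with a two-finger parallel gripper is mounted at the origin on a cart in front of the work surface, level with it; the furniture and walls round the work are solid. World frame = base frame: x ahead of the robot, y to its left, z up, the work surface at z = 0. Lengths are in m, angles in degrees, forces in N, time in s.
With the tool pointing down it reaches from about 0.425 to 1.125 m from the base axis. Payload 14.9 kg.
Tool frame: the origin (TCP) lies at the very end of the fingers, on their centre line; the grasp point (between the pads) lies 19 mm behind it; z points along the fingers, y is the line along which they close (so a half turn about z gives the same grasp; the last joint's range is limited). The gripper opens to 91 mm and grips with 3 to 60 N. Pads are 32 mm wide; open, the fingers measure 118 mm over their backs; the gripper's body (76 mm by 178 mm) begins 60 mm behind the grasp point.
Start: joints at [-77.768, 21.709, 99.362, -0, 58.929, -1.908], TCP at [0.171, -0.679, 0.214] pointing down, gripper open.
Joint ranges: [-158.91, 158.91], [-42.39, 125.64], [0.06, 152.35], [-60.88, 240.88], [17.5, 164.5], [-176.32, 176.32]. Speed limits (degrees/s): [108.29, 108.29, 136.94, 180, 180, 180].

### API

Orientations are given as a 3x3 rotation matrix whose columns are the frame's x, y, z axes.
In Python, from workcell import manip, eyes, close_job gives the robot as it stands.
- The arm moves only by the tool step_arm, never from a script. Its argument "moves" is a list of rows, each a list of 2 entries, a list of its own where there are three numbers: the shift along the tool's x, y, z scaled (see below), then the turn, a rotation vector about the tool's x, y, z scaled (see below). A call has 1 to 10 rows; each row is the pose to reach, as a shift and turn from the pose commanded when the call began, along the tool's axes at that moment, turning the shorter way round; what a row does not reach only later rows make up. The controller multiplies each number of a shift by 300 mm and each number of a turn by 2 pi rad. A row lasts 1/8 s, in which the tool goes at most 62.5 mm and 10.7 degrees, less where a joint would pass 70% of its speed; a pose out of reach is approached as far as the arm can. A call with a number of a shift or a turn outside -1 to 1 is refused whole. A call with a gripper value outside its range is refused whole. "gripper" is the opening, from -1 (shut) to 1 (fully open), set as the call begins (left out, the last holds). The fingers move at their own pace and stop on an object; "squeeze" is the grip in N (left out, the last holds). Time passes only in rows, so rows that repeat a pose let the fingers close. It gives the time, the measured TCP pose, the force, the opening and the grip force at its end, in the units of the state.
- manip.get_obs(): the state, without advancing time (a new reading comes with each control period).
- eyes.get_image(name): name is "side" or "top" or "wrist"; returns the picture (384x512x3 uint8, red, green, blue); there is no depth.
- eyes.calibration(name): a dict with "fx", "fy", "cx", "cy" (pixels), "rvec" (rotation vector, rad) and "tvec" (3), from world to camera coordinates, as OpenCV has them. Camera axes: x right, y down, z forward; pixel columns grow to the right and rows downward; lengths in m; the calibration is good to about 2 mm. A picture is of the moment at which its call begins: read the wrist's pose just before it. calibration takes no time and is no camera call; for the wrist camera it gives the pose at the moment of the call.
- close_job(): hands the job in; it is judged then, once.
The state is a dict: "t": time; "qpos": joint angles; "joint_velocities": joint speeds; "tau": joint torques, N m; "tool_pos": TCP position; "orientation": TCP orientation; "ft_force": force on the tool from outside, world axes, zero at the start; "ft_torque": the same for the moment, N m; "grip_width": opening from 0.0 (shut) to 1.0 (fully open); "grasp_force": force on a finger pad.
Only numpy, scipy, OpenCV 4.12 (cv2) and the standard library are available. Lean on these libraries where they do the work, as an engineer would, in place of code of your own. Each camera call takes 0.05 s, during which the arm holds its last target. There are 200 camera calls.

## Working session

There is one attempt and no reset: what is moved stays moved. The work goes in short steps, Python scripts to look and compute and a tool call to move; the robot and the scene stay as the last step left them, time stands still between calls to the robot, and variables do not carry over. Pictures are saved under pics/ and viewed, at most 10 in all, crops included, and the job is handed in when it is done.

Besides the shell and the picture viewer there is one more tool, called after "Request:" in YAML: its name, and indented under it one key for each argument. step_arm: Moves the arm, as the interface text tells. Shifts and turns lie within -1 to 1; 1 stands for 300 mm of shift or 2 pi rad of turn. Its arguments: {"type":"object","properties":{"moves":{"type":"array","items":{"type":"array"}},"gripper":{"type":"number"},"squeeze":{"type":"number"}},"required":["moves"]}

```bash
mkdir -p pics; ls
python3 - <<'E'
from workcell import manip, eyes
import cv2, numpy as np
o=manip.get_obs(); print(o)
for n in ("top","side"):
    im=eyes.get_image(n); cv2.imwrite(f"pics/{n}0.png",im[:,:,::-1]); 
for n in ("top","side","wrist"): print(n,eyes.calibration(n))
E
```

```text
pics
{'t': 0.0, 'qpos': array([-7.77680830e+01,  2.17385967e+01,  9.93977763e+01,  5.03406120e-04,
        5.89280606e+01, -1.90711583e+00]), 'joint_velocities': array([ 0.03568541, -0.05360304, -0.05452716,  0.02657049,  0.0215837 ,
        0.06676105]), 'tau': array([ 2.45940100e-04, -7.63715529e+01, -4.34364080e+01,  6.50474452e-02,
        4.24399995e-02, -7.83651194e-05]), 'tool_pos': array([ 0.17091063, -0.67838349,  0.21326852]), 'orientation': array([[ 9.69706941e-01,  2.44271151e-01, -2.30909181e-04],
       [ 2.44271256e-01, -9.69706317e-01,  1.10064373e-03],
       [ 4.49414197e-05, -1.12370634e-03, -9.99999368e-01]]), 'ft_force': array([-0.18281514,  0.05176946,  0.55797938]), 'ft_torque': array([-0.00539288,  0.0029169 , -0.00305534]), 'grasp_force': 0.0, 'grip_width': 1.001164148005202}
top {'fx': 442.3891367029918, 'fy': 442.3891367029918, 'cx': 254.86480813021376, 'cy': 191.91611373809516, 'rvec': array([ 2.1347976 , -2.14411241,  0.15166406]), 'tvec': array([-0.05006754,  0.50634047,  0.85298016])}
side {'fx': 493.3974737094934, 'fy': 493.3974737094934, 'cx': 258.1806269731052, 'cy': 191.0912855598914, 'rvec': array([ 2.12209705, -0.06161733,  0.06263262]), 'tvec': array([-0.49836406,  0.06667629,  0.96815025])}
wrist {'fx': 272.17714925302, 'fy': 272.17714925302, 'cx': 256.1753980542993, 'cy': 191.92237613860138, 'rvec': array([-2.31665308,  1.80543297,  0.22541829]), 'tvec': array([-0.70044011, -0.02839085,  0.38872128])}
```

View pics/top0.png

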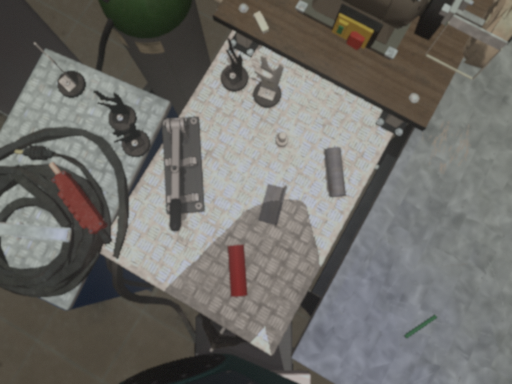

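View pics/side0.png

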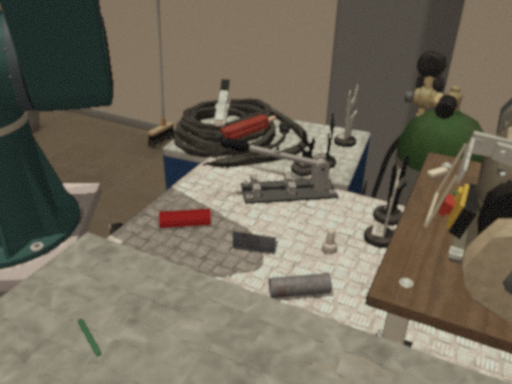

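The candidates for the tube in the top view are: grey cylinder (335,172), red cylinder (237,270, excluded by colour) and L-shaped dark angle (273,204). I choose (335,172), and the jig is at (184,165) with the lever's grip at (176,215). Next comes one close crop of all of it.

```bash
cat > h.py <<'E'
import numpy as np, cv2
from workcell import manip, eyes
from scipy.spatial.transform import Rotation as Ro
def cal(n):
    c=eyes.calibration(n); return np.array([[c['fx'],0,c['cx']],[0,c['fy'],c['cy']],[0,0,1]]),c['rvec'],c['tvec']
def proj(P,C):
    return cv2.projectPoints(np.atleast_2d(np.float64(P)),C[1],C[2],C[0],None)[0][:,0]
def back(uv,z,C):
    R=cv2.Rodrigues(C[1])[0]; o=-R.T@C[2]
    d=(R.T@np.linalg.inv(C[0])@np.c_[np.atleast_2d(uv),np.ones(len(np.atleast_2d(uv)))].T).T
    return o+d*((z-o[2])/d[:,2])[:,None]
E
python3 - <<'E'
from h import *
t=cv2.imread('pics/top0.png'); s=cv2.imread('pics/side0.png')
a=cv2.resize(t[105:240,150:350],None,fx=4,fy=4,interpolation=cv2.INTER_CUBIC)
cv2.imwrite('pics/c1.png',a)
b=cv2.resize(s[125:305,190:390],None,fx=3.3333,fy=3.3333,interpolation=cv2.INTER_CUBIC)
cv2.imwrite('pics/c2.png',b)
C=cal('top');print(back([[335,172],[184,165],[273,204],[237,270],[281,139]],0.02,C).round(3))
E
```

```text
[[ 0.55  -0.218  0.02 ]
 [ 0.566  0.095  0.02 ]
 [ 0.484 -0.089  0.02 ]
 [ 0.351 -0.016  0.02 ]
 [ 0.62  -0.107  0.02 ]]
```

View pics/c1.png

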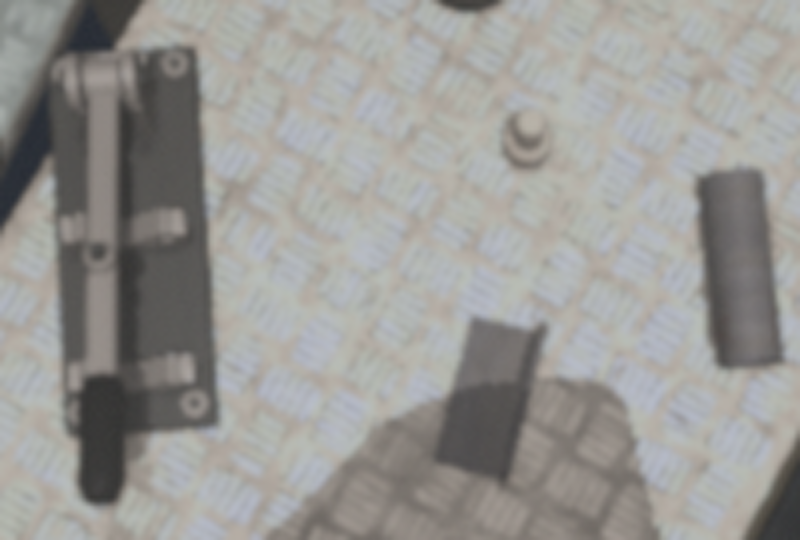

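View pics/c2.png

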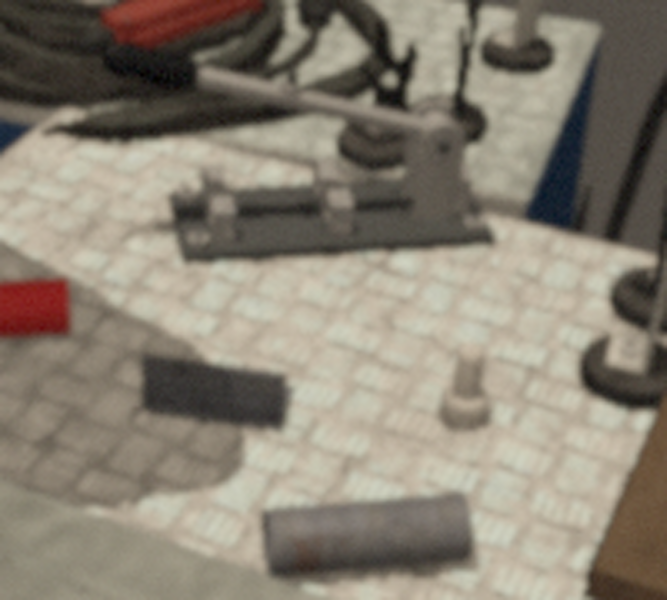

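c1 shows the grey tube with crop corners (700,178),(762,170),(780,360),(720,366), the jig plate, and the lever with its black grip end at (100,502). c2 shows the lever already partly raised, with its grip end at (107,60) and the hinge at about (443,125). I'll fit the poses now.

```bash
cat > fit.py <<'E'
from h import *
from scipy.optimize import least_squares
T=cal('top');S=cal('side')
ct=lambda p: np.array(p)/4+[150,105]; cs=lambda p: np.array(p)/3.3333+[190,125]
def jig(p,P): 
    c,s=np.cos(p[2]),np.sin(p[2]); P=np.atleast_2d(P); return np.c_[p[0]+c*P[:,0]-s*P[:,1],p[1]+s*P[:,0]+c*P[:,1],P[:,2]]
lev=lambda r,a,h=0:[.105-r*np.cos(a)+h*np.sin(a)*0,0,.066+r*np.sin(a)]
tp=ct([[195,48],[217,425],[68,435]]);tw=[[.14,-.04,.01],[-.066,-.04,.01],[-.066,.04,.01]]
sp=cs([[187,258],[493,242]]);sw=[[-.066,-.04,0],[.14,-.04,0]]
def res(p):
    a=p[3]
    r=[proj(jig(p,tw),T)-tp, proj(jig(p,sw),S)-sp,
       proj(jig(p,[lev(.225,a),lev(.165,a)]),T)-ct([[101,500],[102,378]]),
       proj(jig(p,[lev(.225,a),lev(.165,a)]),S)-cs([[107,60],[195,76]])]
    return np.concatenate(r).ravel()
f=least_squares(res,[.55,.1,0,.3],loss='soft_l1'); print('jig',f.x.round(4),'deg',np.degrees(f.x[2:])); print(f.fun.reshape(-1,2).round(1) if f.fun.size%2==0 else 0)
p=f.x
# tube: silhouette corners seen from above ~ axis height
c=ct([[700,178],[762,170],[780,360],[720,366]])
E=back([c[:2].mean(0),c[2:].mean(0)],.019,T); print('tube ends',E.round(4),np.linalg.norm(E[0]-E[1]),'mid',E.mean(0),'yaw',np.degrees(np.arctan2(*(E[0]-E[1])[1::-1])))
print('side check',(proj(E,S)-[190,125]*1)@np.eye(2)*3.333+0)
np.save('jig.npy',p)
print('grip',jig(p,[lev(.195,p[3])]),'hinge',jig(p,[lev(0,0)]))
E
sed -i 's/\[190,125\]\*1/np.array([190,125])/' fit.py; python3 fit.py
```

```text
jig [0.5351 0.0973 0.0783 0.292 ] deg [ 4.48431632 16.72762495]
[[-0.6 -2.3]
 [ 0.2 -0.9]
 [-1.2 -0.2]
 [-2.5  3. ]
 [-0.2  1.7]
 [ 0.2 -0.4]
 [-0.  -0.5]
 [-2.3 -0.7]
 [-0.7  0.8]]
tube ends [[ 0.5997 -0.2148  0.019 ]
 [ 0.5002 -0.2215  0.019 ]] 0.09973851884331485 mid [ 0.54991915 -0.21817082  0.019     ] yaw 3.877258849771964
side check [[458.58264739 525.19751059]
 [260.41046444 541.09861359]]
grip [[0.4535722  0.09094028 0.12212535]] hinge [[0.63974887 0.10554142 0.066     ]]
```

```bash
cat >> h.py <<'E'
def Rt(yaw,pitch=0):  # tool down, x at yaw(deg), then pitched about own y
    return (Ro.from_euler('z',yaw,degrees=True)*Ro.from_matrix(np.diag([1,-1,-1.]))*Ro.from_euler('y',pitch,degrees=True)).as_matrix()
def delta(pos,R,o=None):
    o=o or manip.get_obs(); R0=o['orientation']
    return (R0.T@(np.array(pos)-o['tool_pos'])/.3).round(3).tolist(), (Ro.from_matrix(R0.T@R).as_rotvec()/2/np.pi).round(4).tolist()
def st():
    o=manip.get_obs(); print('t',round(o['t'],2),'pos',o['tool_pos'].round(4),'f',o['ft_force'].round(1),'w',round(o['grip_width'],3),'gf',round(o['grasp_force'],1)); return o
E
python3 -c "
from h import *
st(); print(delta([.36,-.46,.26],Rt(4.3)))"
```

```text
t 0.1 pos [ 0.1709 -0.6785  0.2134] f [0.1 0.6 0.2] w 1.004 gf 0.0
([0.789, -0.552, -0.155], [-0.0002, 0.0, 0.0273])
```

Request:
step_arm:
  moves:
    - [[0.79, -0.55, -0.155], [0, 0, 0.0273]]
    - [[0.79, -0.55, -0.155], [0, 0, 0.0273]]
    - [[0.79, -0.55, -0.155], [0, 0, 0.0273]]
    - [[0.79, -0.55, -0.155], [0, 0, 0.0273]]
    - [[0.79, -0.55, -0.155], [0, 0, 0.0273]]
    - [[0.79, -0.55, -0.155], [0, 0, 0.0273]]
    - [[0.79, -0.55, -0.155], [0, 0, 0.0273]]

```text
t: 0.98
tool_pos: [0.3603, -0.4611, 0.2602]
orientation: [[0.997, 0.076, -0.0], [0.076, -0.997, 0.0], [-0.0, -0.0, -1.0]]
ft_force: [-0.7, 0.1, -0.3]
grip_width: 0.997
grasp_force: 0.0
```

Request:
step_arm:
  moves:
    - [[0.36, -0.84, 0], [0, 0, 0]]
    - [[0.36, -0.84, 0], [0, 0, 0]]
    - [[0.36, -0.84, 0], [0, 0, 0]]
    - [[0.36, -0.84, 0], [0, 0, 0]]
    - [[0.36, -0.84, 0], [0, 0, 0]]
    - [[0.36, -0.84, 0], [0, 0, 0]]
    - [[0.36, -0.84, 0], [0, 0, 0]]

```text
t: 1.85
tool_pos: [0.449, -0.2027, 0.2602]
orientation: [[0.997, 0.074, -0.0], [0.074, -0.997, -0.0], [-0.0, 0.0, -1.0]]
ft_force: [-0.5, 0.1, 0.5]
grip_width: 0.998
grasp_force: 0.0
```

Run:
```python
from h import *
C=cal('wrist');np.save('w1.npy',np.r_[C[1],C[2]]); im=eyes.get_image('wrist'); cv2.imwrite('pics/w1.png',im[:,:,::-1])
print('tube',proj([[.6,-.2148,.019],[.5,-.2215,.019]],C)); st(); print(delta([.42,.06,.26],Rt(4.4)))
```

```text
tube [[272.04194227  62.42354306]
 [270.57727355 135.83720479]]
t 1.9 pos [ 0.4489 -0.2028  0.2603] f [ 0.5 -0.6  0.1] w 1.003 gf 0.0
([-0.032, -0.881, 0.001], [-0.0, 0.0001, -0.0005])
```

Request:
step_arm:
  moves:
    - [[-0.03, -0.88, 0], [0, 0, 0]]
    - [[-0.03, -0.88, 0], [0, 0, 0]]
    - [[-0.03, -0.88, 0], [0, 0, 0]]
    - [[-0.03, -0.88, 0], [0, 0, 0]]
    - [[-0.03, -0.88, 0], [0, 0, 0]]
    - [[-0.03, -0.88, 0], [0, 0, 0]]
    - [[-0.03, -0.88, 0], [0, 0, 0]]

```text
t: 2.78
tool_pos: [0.4208, 0.0597, 0.2604]
orientation: [[0.997, 0.074, -0.0], [0.074, -0.997, -0.0], [-0.0, 0.0, -1.0]]
ft_force: [-0.1, 0.6, -0.1]
grip_width: 1.001
grasp_force: 0.0
```

Run:
```python
from h import *
st(); C=cal('wrist');np.save('w2.npy',np.r_[C[1],C[2]]); im=eyes.get_image('wrist'); cv2.imwrite('pics/w2.png',im[:,:,::-1])
a=cv2.imread('pics/w1.png');b=im[:,:,::-1]; cv2.imwrite('pics/w12.png',np.vstack([a[:300],b[:300]]))
```

```text
t 2.77 pos [0.4208 0.0597 0.2604] f [-0.1  0.6 -0.1] w 1.001 gf 0.0
```

View pics/w12.png

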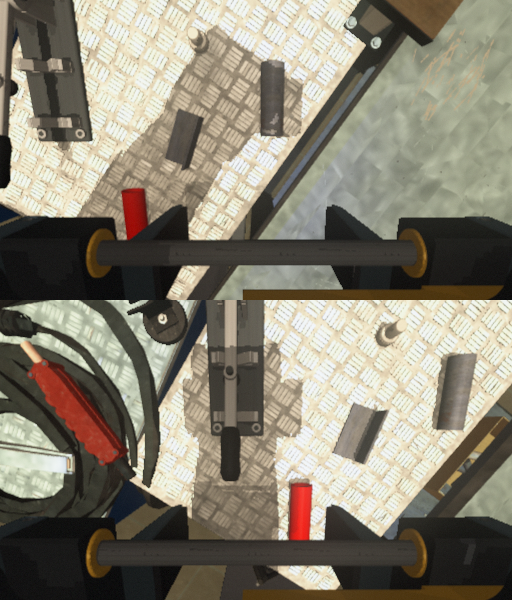

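The wrist view confirms the tube ends at (272,62) and (272,134), matching the estimate. In the second picture the plate's front corners are at (208,137) and (264,135), and the grip runs from (229,130) to (231,180). I'll refine the fit with these.

```bash
cat >> fit.py <<'E'
w=np.load('w2.npy'); W=(cal('wrist')[0],w[:3],w[3:])
P=jig(p,[[-.066,.04,.01],[-.066,-.04,.01]]+[lev(.225,p[3]),lev(.165,p[3])]); m=np.array([[208,137],[264,135],[231,180],[229.5,130]])
print('wrist err',(proj(P,W)-m).round(1))
def res2(q): return np.r_[res(q),2*(proj(jig(q,[[-.066,.04,.01],[-.066,-.04,.01]]+[lev(.225,q[3]),lev(.165,q[3])]),W)-m).ravel()]
f=least_squares(res2,p,loss='soft_l1'); p=f.x; print('jig2',p.round(4),f.fun.reshape(-1,2).round(1)); np.save('jig.npy',p)
print('grip',jig(p,[lev(.195,p[3])]))
E
python3 fit.py | sed -n '/wrist/,$p'
```

```text
wrist err [[ 1.9 -2.1]
 [-1.3 -0.4]
 [-1.3 -0.3]
 [ 0.2 -3.1]]
jig2 [0.5337 0.0982 0.0982 0.2948] [[-2.3 -1.9]
 [ 0.3 -0.7]
 [-1.   0.8]
 [-2.7  3. ]
 [-1.   0.8]
 [ 0.8  0.1]
 [-0.   0.1]
 [-2.8 -0.7]
 [-1.3  0.6]
 [ 4.3 -1.4]
 [-2.2 -0. ]
 [-0.5  1.6]
 [ 0.5 -4. ]]
grip [[0.45247787 0.09025244 0.12266381]]
```

```bash
python3 -c "
from h import *
st(); print(delta([.4525,.0905,.165],Rt(5)),delta([.4525,.0905,.104],Rt(5)))"
```

```text
t 2.83 pos [0.4208 0.0597 0.2603] f [-0.  -0.5  0.3] w 0.997 gf 0.0
([0.113, -0.095, 0.318], [0.0, 0.0, -0.0022]) ([0.113, -0.095, 0.521], [0.0, 0.0, -0.0022])
```

Request:
step_arm:
  moves:
    - [[0.113, -0.095, 0.1], [0, 0, -0.002]]
    - [[0.113, -0.095, 0.25], [0, 0, -0.002]]
    - [[0.113, -0.095, 0.4], [0, 0, -0.002]]
    - [[0.113, -0.095, 0.52], [0, 0, -0.002]]
    - [[0.113, -0.095, 0.52], [0, 0, -0.002]]
    - [[0.113, -0.095, 0.52], [0, 0, -0.002]]

```text
t: 3.58
tool_pos: [0.453, 0.0915, 0.1056]
orientation: [[0.996, 0.087, 0.001], [0.087, -0.996, 0.0], [0.001, -0.0, -1.0]]
ft_force: [0.7, -0.5, 1.4]
grip_width: 1.001
grasp_force: 0.0
```

Request:
step_arm:
  moves:
    - [[0, 0, 0], [0, 0, 0]]
    - [[0, 0, 0], [0, 0, 0]]
    - [[0, 0, 0], [0, 0, 0]]
    - [[0, 0, 0], [0, 0, 0]]
    - [[0, 0, 0], [0, 0, 0]]
    - [[0, 0, 0], [0, 0, 0]]
    - [[0, 0, 0], [0, 0, 0]]
    - [[0, 0, 0], [0, 0, 0]]
  gripper: -1
  squeeze: 6

```text
t: 4.58
tool_pos: [0.4521, 0.0917, 0.1044]
orientation: [[0.996, 0.088, -0.0], [0.088, -0.996, -0.001], [-0.0, 0.001, -1.0]]
ft_force: [0.8, -6.4, 0.6]
grip_width: 0.244
grasp_force: 6.0
```

Request:
step_arm:
  moves:
    - [[0.023, 0.005, -0.064], [0, 0, 0]]
    - [[0.051, 0.005, -0.123], [0, 0, 0]]
    - [[0.085, 0.005, -0.178], [0, 0, 0]]
    - [[0.125, 0.005, -0.23], [0, 0, 0]]
    - [[0.169, 0.005, -0.277], [0, 0, 0]]
    - [[0.218, 0.005, -0.32], [0, 0, 0]]
    - [[0.218, 0.005, -0.32], [0, 0, 0]]

```text
t: 5.45
tool_pos: [0.5187, 0.0965, 0.2015]
orientation: [[0.996, 0.088, 0.002], [0.088, -0.996, 0.0], [0.002, -0.0, -1.0]]
ft_force: [-3.7, 2.7, 4.7]
grip_width: 0.242
grasp_force: 6.0
```

Request:
step_arm:
  moves:
    - [[0.053, -0.003, -0.038], [0, 0, 0]]
    - [[0.139, -0.003, -0.084], [0, 0, 0]]
    - [[0.23, -0.003, -0.117], [0, 0, 0]]
    - [[0.326, -0.003, -0.136], [0, 0, 0]]
    - [[0.326, -0.003, -0.136], [0, 0, 0]]

```text
t: 6.08
tool_pos: [0.6169, 0.1044, 0.2416]
orientation: [[0.996, 0.088, 0.002], [0.088, -0.996, -0.002], [0.002, 0.003, -1.0]]
ft_force: [0.7, -11.6, 5.7]
grip_width: 0.242
grasp_force: 6.0
```

Request:
step_arm:
  moves:
    - [[0, 0.008, 0], [0, 0, 0]]
    - [[0.078, 0.01, -0.005], [0, 0, 0]]
    - [[0.162, 0.011, 0], [0, 0, 0]]
    - [[0.226, 0.012, 0.012], [0, 0, 0]]
    - [[0.276, 0.012, 0.026], [0, 0, 0]]
    - [[0.276, 0.012, 0.026], [0, 0, 0]]

```text
t: 6.82
tool_pos: [0.699, 0.1101, 0.2337]
orientation: [[0.996, 0.088, 0.002], [0.088, -0.996, 0.001], [0.002, -0.001, -1.0]]
ft_force: [1.2, 4.3, 5.9]
grip_width: 0.233
grasp_force: 6.0
```

Request:
step_arm:
  moves:
    - [[0, 0, 0], [0, 0, 0]]
    - [[0, 0, 0], [0, 0, 0]]
    - [[0, 0, 0], [0, 0, 0]]
    - [[0, 0, -0.1], [0, 0, 0]]
    - [[0, 0, -0.25], [0, 0, 0]]
    - [[0, 0, -0.32], [0, 0, 0]]
  gripper: 1

```text
t: 7.58
tool_pos: [0.6981, 0.1095, 0.332]
orientation: [[0.996, 0.088, 0.003], [0.088, -0.996, 0.0], [0.003, -0.0, -1.0]]
ft_force: [-0.4, 0.3, -0.9]
grip_width: 0.868
grasp_force: 0.0
```

Run:
```python
from h import *
st(); print(delta([.55,.02,.33],Rt(4.5)))
```

```text
t 7.58 pos [0.6981 0.1095 0.332 ] f [-0.4  0.3 -0.9] w 0.868 gf 0.0
([-0.518, 0.254, 0.005], [-0.0, -0.0004, 0.0015])
```

Request:
step_arm:
  moves:
    - [[-0.98, 0, 0], [0, 0, 0.0015]]
    - [[-0.98, 0, 0], [0, 0, 0.0015]]
    - [[-0.98, 0, 0], [0, 0, 0.0015]]
    - [[-0.98, 0, 0], [0, 0, 0.0015]]
    - [[-0.98, 0, 0], [0, 0, 0.0015]]
    - [[-0.98, 0, 0], [0, 0, 0.0015]]
    - [[-0.98, 0, 0], [0, 0, 0.0015]]

```text
t: 8.45
tool_pos: [0.4051, 0.0837, 0.3295]
orientation: [[0.997, 0.078, 0.001], [0.078, -0.997, 0.0], [0.001, 0.0, -1.0]]
ft_force: [0.2, 0.3, 0.5]
grip_width: 1.001
grasp_force: 0.0
```

Run:
```python
from h import *
st(); C=cal('wrist');np.save('w3.npy',np.r_[C[1],C[2]]); im=eyes.get_image('wrist')[:,:,::-1]; cv2.imwrite('pics/w3.png',im)
s=eyes.get_image('side')[:,:,::-1]; t=eyes.get_image('top')[:,:,::-1]; cv2.imwrite('pics/side3.png',s); cv2.imwrite('pics/top3.png',t)
p=np.load('jig.npy'); from math import *
pts=[[ -.066,.04,.01],[-.066,-.04,.01],[.14,-.04,.01],[.14,.04,.01]]
c,q=cos(p[2]),sin(p[2]); P=[[p[0]+c*a-q*b,p[1]+q*a+c*b,z] for a,b,z in pts]; uv=proj(P,C); print(uv)
u0,v0=uv.min(0)-25; u1,v1=uv.max(0)+25; u0,v0=max(0,int(u0)),max(0,int(v0)); u1,v1=int(u1),int(v1)
a=cv2.resize(im[v0:v1,u0:u1],None,fx=4,fy=4,interpolation=cv2.INTER_CUBIC)[:600]; b=cv2.resize(s[90:220,210:360],None,fx=2.5,fy=2.5,interpolation=cv2.INTER_CUBIC)
print(u0,v0,a.shape,b.shape); H=max(len(a),len(b)); o=np.zeros((H,a.shape[1]+b.shape[1],3),np.uint8); o[:len(a),:a.shape[1]]=a; o[:len(b),a.shape[1]:]=b
cv2.imwrite('pics/m3.png',o[:600,:800]); print(o.shape)
```

```text
t 8.45 pos [0.4051 0.0837 0.3295] f [0.2 0.3 0.5] w 1.001 gf 0.0
[[230.81387546 126.33605578]
 [276.52816151 125.40570598]
 [276.34013449 -10.20245822]
 [225.20315703  -9.06335051]]
200 0 (600, 404, 3) (325, 375, 3)
(600, 779, 3)
```

View pics/m3.png

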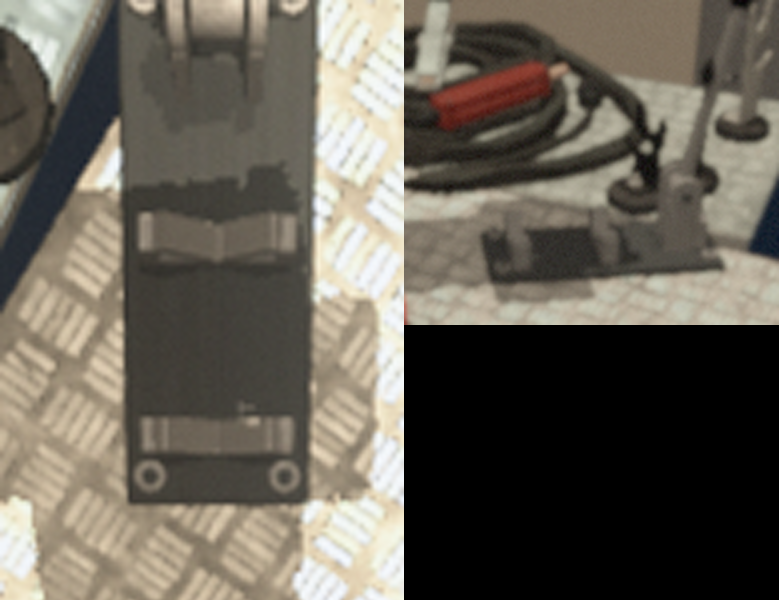

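The lever now stands past upright, leaning back. In the wrist crop the vee lands and the plate's front corners (129,501) and (308,501) show clearly, so I'll refit the jig from this picture and check the tube in w1.

```bash
cat > fit2.py <<'E'
from h import *
from scipy.optimize import least_squares
K=cal('wrist')[0]; L=lambda n:(K,np.load(n)[:3],np.load(n)[3:])
def jig(p,P): 
    c,s=np.cos(p[2]),np.sin(p[2]); P=np.atleast_2d(P); return np.c_[p[0]+c*P[:,0]-s*P[:,1],p[1]+s*P[:,0]+c*P[:,1],P[:,2]]
W=L('w3.npy')
w=[[-.031,.032,.04],[-.045,.032,.04],[-.031,-.032,.04],[-.045,-.032,.04],[.045,.032,.04],[.031,.032,.04],[.045,-.032,.04],[.031,-.032,.04],[-.066,.04,.01],[-.066,-.04,.01]]
m=np.array([[141,417],[141,453],[294,417],[295,455],[138,210],[138,251],[297,210],[298,251],[129,501],[308,501]])/4+[200,0]
f=least_squares(lambda p:(proj(jig(p,w),W)-m).ravel(),[.535,.098,.08]); print(f.x,np.degrees(f.x[2]));print(f.fun.reshape(-1,2).round(1))
T=L('w1.npy'); E=back([[272,62],[272,134.5]],.019,T); print('tube wrist',E,E.mean(0),np.linalg.norm(E[0]-E[1]))
np.save('jig2.npy',f.x)
E
python3 fit2.py
python3 - <<'E'
import cv2,numpy as np
a=cv2.imread('pics/w1.png')[40:160,220:320].astype(int)
# tube silhouette: dark rows/cols
g=a.max(2); 
for r in range(15,100,8): print(r+40,''.join('#' if v<95 else '+' if v<125 else '.' for v in g[r]))
E
```

```text
[0.53325238 0.09526323 0.07736609] 4.432750635046914
[[-0.6 -0.1]
 [-0.5 -0.1]
 [ 0.8 -0.1]
 [ 0.4 -0.6]
 [-0.8 -0. ]
 [-0.6 -0.4]
 [ 0.9  0. ]
 [ 0.5 -0.4]
 [-0.5  1. ]
 [ 0.4  1. ]]
tube wrist [[ 0.60053626 -0.21469377  0.019     ]
 [ 0.50209101 -0.22343255  0.019     ]] [ 0.55131363 -0.21906316  0.019     ] 0.09883235360587164
55 ....................................................................................................
63 .........................................#######+++..........+++....................................
71 .........................................##########+++++########....................................
79 .......................................++###########+++#########+...................................
87 ........................................+###########+###########+...................................
95 ........................................+###########++#########+....................................
103 ........................................+#########++++++#######+....................................
111 .........................................######################+....................................
119 ........................................+###########+.....+####...............................######
127 ........................................+##########+++#########.........................###########+
135 .........................................#+++#################+....................##########+++++++
```

```bash
python3 -c "
from h import *
st(); print(delta([.5507,-.2187,.12],Rt(4.4)))"
```

```text
t 8.6 pos [0.4053 0.0837 0.3292] f [0.5 1.  0.1] w 0.995 gf 0.0
([0.405, 1.043, 0.697], [0.0, 0.0001, 0.0002])
```

Request:
step_arm:
  moves:
    - [[0.405, 0.99, 0.3], [0, 0, 0]]
    - [[0.405, 0.99, 0.3], [0, 0, 0]]
    - [[0.405, 0.99, 0.3], [0, 0, 0]]
    - [[0.405, 0.99, 0.3], [0, 0, 0]]
    - [[0.405, 0.99, 0.5], [0, 0, 0]]
    - [[0.405, 0.99, 0.6], [0, 0, 0]]
    - [[0.405, 0.99, 0.6], [0, 0, 0]]
    - [[0.405, 0.99, 0.6], [0, 0, 0]]

```text
t: 9.6
tool_pos: [0.549, -0.2028, 0.1489]
orientation: [[0.997, 0.078, -0.002], [0.078, -0.997, 0.001], [-0.002, -0.001, -1.0]]
ft_force: [-0.2, -0.2, 0.7]
grip_width: 0.996
grasp_force: 0.0
```

```bash
python3 -c "
from h import *
st(); print(delta([.5507,-.2187,.006],Rt(4.4)))"
```

```text
t 9.6 pos [ 0.549  -0.2028  0.1489] f [-0.2 -0.2  0.7] w 0.996 gf 0.0
([0.002, 0.054, 0.476], [-0.0001, 0.0002, 0.0002])
```

Request:
step_arm:
  moves:
    - [[0.002, 0.054, 0.1], [0, 0, 0]]
    - [[0.002, 0.054, 0.25], [0, 0, 0]]
    - [[0.002, 0.054, 0.38], [0, 0, 0]]
    - [[0.002, 0.054, 0.45], [0, 0, 0]]
    - [[0.002, 0.054, 0.475], [0, 0, 0]]
    - [[0.002, 0.054, 0.475], [0, 0, 0]]

```text
t: 10.35
tool_pos: [0.5516, -0.2191, 0.008]
orientation: [[0.997, 0.079, 0.001], [0.079, -0.997, -0.0], [0.001, 0.001, -1.0]]
ft_force: [-0.1, -0.5, -0.3]
grip_width: 0.998
grasp_force: 0.0
```

Request:
step_arm:
  moves:
    - [[0.002, 0, 0], [0, 0, 0]]
    - [[0.002, 0, 0], [0, 0, 0]]
    - [[0.002, 0, 0], [0, 0, 0]]
    - [[0.002, 0, 0], [0, 0, 0]]
    - [[0.002, 0, 0], [0, 0, 0]]
    - [[0.002, 0, 0], [0, 0, 0]]
    - [[0.002, 0, 0], [0, 0, 0]]
  gripper: -1
  squeeze: 20

```text
t: 11.22
tool_pos: [0.5515, -0.2189, 0.0069]
orientation: [[0.997, 0.078, -0.0], [0.078, -0.997, 0.0], [-0.0, -0.0, -1.0]]
ft_force: [-0.2, -0.4, 0.1]
grip_width: 0.363
grasp_force: 20.0
```

Request:
step_arm:
  moves:
    - [[0, 0, -0.2], [0, 0, 0]]
    - [[0, 0, -0.4], [0, 0, 0]]
    - [[0, 0, -0.5], [0, 0, 0]]
    - [[0, -0.2, -0.5], [0, 0, 0]]
    - [[0, -0.4, -0.5], [0, 0, 0]]
    - [[0, -0.6, -0.5], [0, 0, 0]]
    - [[0, -0.75, -0.5], [0, 0, 0]]
    - [[0, -0.85, -0.5], [0, 0, 0]]
    - [[0, -0.85, -0.5], [0, 0, 0]]

```text
t: 12.35
tool_pos: [0.531, 0.0369, 0.1567]
orientation: [[0.997, 0.081, -0.001], [0.081, -0.997, 0.0], [-0.001, -0.0, -1.0]]
ft_force: [0.2, -1.2, -2.8]
grip_width: 0.364
grasp_force: 20.0
```

Run:
```python
from h import *
st(); t=.0774
for d in [[.5332,.0953,.12],[.5332,.0953,.033]]: print(delta(d,Rt(4.43)))
C=cal('wrist'); im=eyes.get_image('wrist')[:,:,::-1]; s=eyes.get_image('side')[:,:,::-1]
cv2.imwrite('pics/w4.png',im); np.save('w4.npy',np.r_[C[1],C[2]])
o=np.hstack([cv2.resize(im,(400,300)),cv2.resize(s[80:230,190:390],(400,300),interpolation=cv2.INTER_CUBIC)]); cv2.imwrite('pics/m4.png',o)
```

```text
t 12.35 pos [0.531  0.0369 0.1567] f [ 0.2 -1.2 -2.8] w 0.364 gf 20.0
([0.023, -0.193, 0.122], [-0.0, 0.0001, 0.0006])
([0.023, -0.193, 0.412], [-0.0, 0.0001, 0.0006])
```

View pics/m4.png

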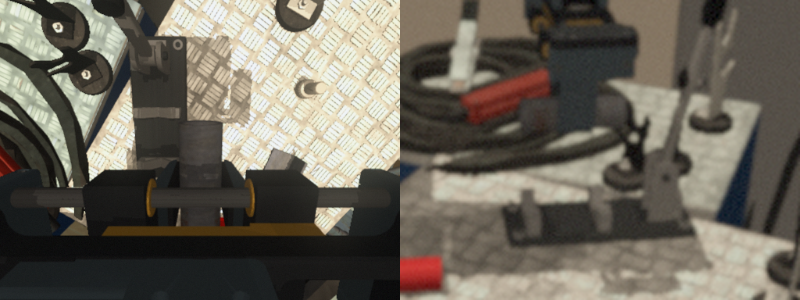

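The wrist view shows the tube held, its far end at (201,122) in the crop. The side view shows equal stubs at both sides of the fingers, so it is gripped centrally, with the lever leaning back.

Request:
step_arm:
  moves:
    - [[0.023, -0.193, 0], [0, 0, 0]]
    - [[0.023, -0.193, 0.06], [0, 0, 0]]
    - [[0.023, -0.193, 0.122], [0, 0, 0]]
    - [[0.023, -0.193, 0.122], [0, 0, 0]]

```text
t: 12.95
tool_pos: [0.5326, 0.0923, 0.1184]
orientation: [[0.997, 0.077, -0.003], [0.077, -0.997, -0.001], [-0.003, 0.0, -1.0]]
ft_force: [-1.3, -0.1, -2.4]
grip_width: 0.362
grasp_force: 20.0
```

Run:
```python
from h import *
st()
w=np.load('w4.npy');C=(cal('wrist')[0],w[:3],w[3:])
e=back([[257,155]],.1567+.010+.012,C)[0]; R=Rt(4.6); print('far end along tool x from TCP',R.T@(e-[.531,.0369,.1567]))
print(delta([.5332,.0953,.034],Rt(4.43)))
```

```text
t 12.95 pos [0.5326 0.0923 0.1184] f [-1.3 -0.1 -2.4] w 0.362 gf 20.0
far end along tool x from TCP [ 0.05126275  0.00135704 -0.022     ]
([0.004, -0.01, 0.281], [0.0, 0.0006, -0.0])
```

Request:
step_arm:
  moves:
    - [[0, 0, 0.1], [0, 0, 0]]
    - [[0, 0, 0.18], [0, 0, 0]]
    - [[0, 0, 0.24], [0, 0, 0]]
    - [[0, 0, 0.265], [0, 0, 0]]
    - [[0, 0, 0.28], [0, 0, 0]]
    - [[0, 0, 0.28], [0, 0, 0]]

```text
t: 13.7
tool_pos: [0.5342, 0.0935, 0.0366]
orientation: [[0.997, 0.078, 0.0], [0.078, -0.997, 0.0], [0.0, -0.0, -1.0]]
ft_force: [-1.0, -0.1, -2.4]
grip_width: 0.362
grasp_force: 20.0
```

Request:
step_arm:
  moves:
    - [[0, -0.003, 0.006], [0, 0, 0]]
    - [[0, -0.004, 0.012], [0, 0, 0]]
    - [[0, -0.004, 0.014], [0, 0, 0]]
    - [[0, -0.004, 0.014], [0, 0, 0]]

```text
t: 14.2
tool_pos: [0.5344, 0.0954, 0.0332]
orientation: [[0.997, 0.078, 0.001], [0.078, -0.997, 0.001], [0.001, -0.001, -1.0]]
ft_force: [-5.8, 6.6, 13.4]
grip_width: 0.361
grasp_force: 20.0
```

Request:
step_arm:
  moves:
    - [[-0.002, -0.004, 0], [0, 0, 0]]
    - [[-0.002, -0.004, 0], [0, 0, 0]]

```text
t: 14.45
tool_pos: [0.5335, 0.0962, 0.0326]
orientation: [[0.997, 0.078, 0.001], [0.078, -0.997, 0.0], [0.001, -0.0, -1.0]]
ft_force: [-1.3, 5.0, 5.8]
grip_width: 0.363
grasp_force: 20.0
```

Request:
step_arm:
  moves:
    - [[0, 0, 0], [0, 0, 0]]
    - [[0, 0, 0], [0, 0, 0]]
    - [[0, 0, 0], [0, 0, 0]]
    - [[0, 0, 0], [0, 0, 0]]
  gripper: 0

```text
t: 14.95
tool_pos: [0.5331, 0.0958, 0.0321]
orientation: [[0.997, 0.078, -0.0], [0.078, -0.997, -0.0], [-0.0, 0.0, -1.0]]
ft_force: [0.6, 1.0, 0.8]
grip_width: 0.499
grasp_force: 0.0
```

Request:
step_arm:
  moves:
    - [[0, 0, -0.1], [0, 0, 0]]
    - [[0, 0, -0.3], [0, 0, 0]]
    - [[0, 0, -0.5], [0, 0, 0]]
    - [[-0.1, 0, -0.7], [0, 0, 0]]
    - [[-0.25, 0, -0.85], [0, 0, 0]]
    - [[-0.4, 0, -0.97], [0, 0, 0]]
    - [[-0.45, 0, -0.97], [0, 0, 0]]
    - [[-0.45, 0, -0.97], [0, 0, 0]]
  gripper: 1

```text
t: 15.95
tool_pos: [0.398, 0.0852, 0.3229]
orientation: [[0.997, 0.078, 0.001], [0.078, -0.997, 0.0], [0.001, -0.0, -1.0]]
ft_force: [0.8, -0.9, -0.2]
grip_width: 1.002
grasp_force: 0.0
```

Run:
```python
from h import *
st(); C=cal('wrist');np.save('w5.npy',np.r_[C[1],C[2]]); im=eyes.get_image('wrist')[:,:,::-1]; s=eyes.get_image('side')[:,:,::-1]; cv2.imwrite('pics/w5.png',im);cv2.imwrite('pics/side5.png',s)
a=cv2.resize(im[0:145,200:300],None,fx=4,fy=4,interpolation=cv2.INTER_CUBIC); b=cv2.resize(s[85:215,220:350],None,fx=3,fy=3,interpolation=cv2.INTER_CUBIC)
o=np.zeros((580,790,3),np.uint8); o[:,:400]=a; o[:390,400:]=b; cv2.imwrite('pics/m5.png',o)
print((proj([[.5332,.0953,.042]],C)-[200,0])*4)
```

```text
t 15.95 pos [0.398  0.0852 0.3229] f [ 0.8 -0.9 -0.2] w 1.002 gf 0.0
[[223.0347948 312.4654316]]
```

View pics/m5.png

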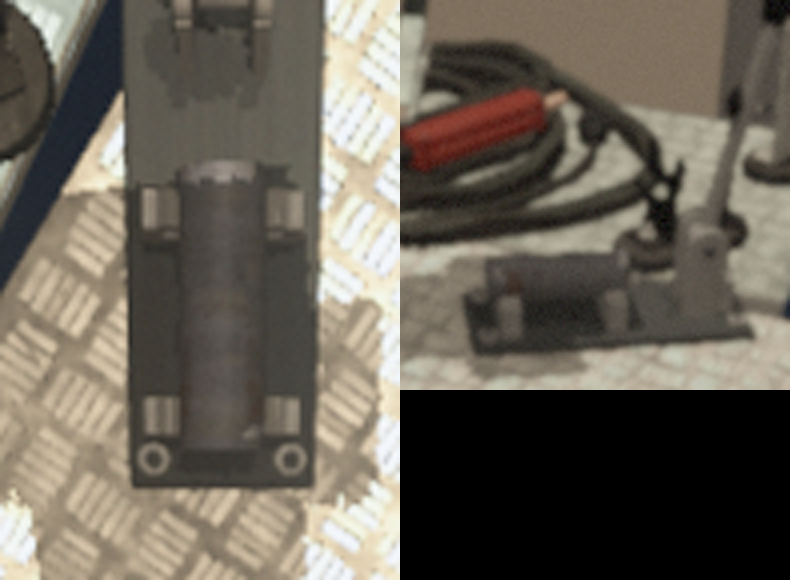

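The tube lies in both vees, with its near end at row ~450 and its far top edge at row ~163 of the crop. I'll check the centring and plan the lever closing.

Run:
```python
from h import *
from scipy.optimize import least_squares
def jig(p,P): 
    c,s=np.cos(p[2]),np.sin(p[2]); P=np.atleast_2d(P); return np.c_[p[0]+c*P[:,0]-s*P[:,1],p[1]+s*P[:,0]+c*P[:,1],P[:,2]]
w=np.load('w5.npy');C=(cal('wrist')[0],w[:3],w[3:]); p=np.load('jig2.npy')
q=[[-.05,0,.059],[.05,0,.059],[-.045,.032,.04],[.045,.032,.04],[-.031,.032,.04],[.031,.032,.04],[-.066,.04,.01]]
print(((proj(jig(p,q),C)-[200,0])*4).round(1))
im=cv2.imread('pics/w5.png').astype(int).sum(2)//3
print('tube col',im[30:118,254]); print('vee col',im[38:115,240])
o=st(); a=1.88
for r in (.195,): print('grip',jig(p,[.105-r*np.cos(a),0,.066+r*np.sin(a)]), 'angle of world lever yaw',np.degrees(p[2]))
```

```text
[[223.  445.2]
 [223.2 156. ]
 [142.8 434. ]
 [138.7 185.5]
 [142.2 397.1]
 [139.3 225.9]
 [130.  488.7]]
tube col [ 91  90  91  91  90  92  90  90  91  93 124 138 132 134 143 114  85  82
  81  81  80  80  83  87  87  83  85  81  82  82  83  83  81  76  77  79
  82  84  83  83  79  79  83  83  86  81  79  82  85  88  88  89  88  85
  85  84  84  78  80  83  82  84  84  85  84  81  83  87  85  88  90  91
  88  87  88  85  85  89  88  87  85  86  69  56  55  55  54  54]
vee col [ 92  89  89  88  90  88  88  90  79  81  90  87  88  90  88  87  88  90
  75  60  67  63  55  48  45  54  58  59  57  58  56  56  57  57  57  57
  59  57  57  57  59  58  59  57  60  60  57  57  58  60  58  59  59  55
  57  60  58  58  61  59  58  84  93  92  94  93  94  94  95  92  76  56
  52  99 127 119  99]
t 16.05 pos [0.3989 0.0853 0.3222] f [ 0.5 -0.1  0.1] w 0.999 gf 0.0
grip [[0.69709934 0.10796478 0.25175236]] angle of world lever yaw 4.432750635046914
```

The tube is centred within about 1 mm. Next I'll go back to the lever.

Request:
step_arm:
  moves:
    - [[0.2, 0, -0.04], [0, 0, 0]]
    - [[0.4, 0, -0.04], [0, 0, 0]]
    - [[0.6, 0, -0.04], [0, 0, 0]]
    - [[0.8, 0, -0.04], [0, 0, 0]]
    - [[0.99, 0, -0.04], [0, 0, 0]]
    - [[0.995, 0, -0.04], [0, 0, 0]]
    - [[0.995, 0, -0.04], [0, 0, 0]]

```text
t: 16.92
tool_pos: [0.696, 0.1086, 0.3328]
orientation: [[0.997, 0.078, -0.003], [0.078, -0.997, -0.0], [-0.003, 0.0, -1.0]]
ft_force: [-0.3, 0.0, 0.2]
grip_width: 0.999
grasp_force: 0.0
```

```bash
python3 -c "
from h import *
st(); print(delta([.698,.109,.233],Rt(4.45)))"
```

```text
t 16.93 pos [0.696  0.1086 0.3328] f [-0.3  0.   0.2] w 0.999 gf 0.0
([0.008, -0.001, 0.333], [0.0, 0.0005, 0.0001])
```

Request:
step_arm:
  moves:
    - [[0.003, 0, 0.1], [0, 0, 0]]
    - [[0.003, 0, 0.22], [0, 0, 0]]
    - [[0.003, 0, 0.31], [0, 0, 0]]
    - [[0.003, 0, 0.333], [0, 0, 0]]
    - [[0.003, 0, 0.333], [0, 0, 0]]

```text
t: 17.55
tool_pos: [0.6968, 0.1088, 0.2357]
orientation: [[0.997, 0.078, 0.0], [0.078, -0.997, 0.0], [0.0, -0.0, -1.0]]
ft_force: [-0.1, -0.6, 0.3]
grip_width: 1.001
grasp_force: 0.0
```

Request:
step_arm:
  moves:
    - [[0, 0, 0], [0, 0, 0]]
    - [[0, 0, 0], [0, 0, 0]]
    - [[0, 0, 0], [0, 0, 0]]
    - [[0, 0, 0], [0, 0, 0]]
    - [[0, 0, 0], [0, 0, 0]]
    - [[0, 0, 0], [0, 0, 0]]
    - [[0, 0, 0], [0, 0, 0]]
    - [[0, 0, 0], [0, 0, 0]]
  gripper: -1
  squeeze: 6

```text
t: 18.55
tool_pos: [0.6969, 0.1097, 0.2352]
orientation: [[0.997, 0.078, -0.0], [0.078, -0.997, 0.002], [0.0, -0.002, -1.0]]
ft_force: [-1.0, 7.4, -1.5]
grip_width: 0.236
grasp_force: 6.0
```

Request:
step_arm:
  moves:
    - [[0, -0.006, 0], [0, 0, 0]]
    - [[-0.082, -0.005, -0.02], [0, 0, 0]]
    - [[-0.179, -0.004, -0.031], [0, 0, 0]]
    - [[-0.276, -0.002, -0.026], [0, 0, 0]]
    - [[-0.372, 0, -0.007], [0, 0, 0]]
    - [[-0.463, 0.002, 0.026], [0, 0, 0]]
    - [[-0.549, 0.003, 0.072], [0, 0, 0]]
    - [[-0.549, 0.003, 0.072], [0, 0, 0]]

```text
t: 19.55
tool_pos: [0.5306, 0.0958, 0.2128]
orientation: [[0.997, 0.078, -0.002], [0.078, -0.997, 0.002], [-0.002, -0.002, -1.0]]
ft_force: [-2.8, 11.9, 1.1]
grip_width: 0.272
grasp_force: 6.0
```

Request:
step_arm:
  moves:
    - [[0, -0.008, 0], [0, 0, 0]]
    - [[0, -0.008, 0], [0, 0, 0]]
    - [[0, -0.008, 0], [0, 0, 0]]

```text
t: 19.92
tool_pos: [0.5323, 0.0975, 0.2138]
orientation: [[0.997, 0.078, -0.001], [0.078, -0.997, 0.0], [-0.001, -0.0, -1.0]]
ft_force: [-6.0, 3.3, 5.4]
grip_width: 0.241
grasp_force: 6.0
```

Request:
step_arm:
  moves:
    - [[-0.078, 0, 0.059], [0, 0, 0]]
    - [[-0.146, 0.001, 0.128], [0, 0, 0]]
    - [[-0.203, 0.001, 0.207], [0, 0, 0]]
    - [[-0.248, 0.001, 0.294], [0, 0, 0]]
    - [[-0.279, 0.001, 0.386], [0, 0, 0]]
    - [[-0.279, 0.001, 0.386], [0, 0, 0]]

```text
t: 20.68
tool_pos: [0.4478, 0.0909, 0.0963]
orientation: [[0.997, 0.078, -0.003], [0.078, -0.997, 0.001], [-0.003, -0.001, -1.0]]
ft_force: [-5.7, 11.4, -1.3]
grip_width: 0.245
grasp_force: 6.0
```

Request:
step_arm:
  moves:
    - [[0.008, -0.008, 0], [0, 0, 0]]
    - [[0, -0.008, 0.04], [0, 0, 0]]
    - [[-0.008, -0.008, 0.08], [0, 0, 0]]
    - [[-0.01, -0.008, 0.11], [0, 0, 0]]
    - [[-0.012, -0.008, 0.118], [0, 0, 0]]
    - [[-0.012, -0.008, 0.118], [0, 0, 0]]
  squeeze: 12

```text
t: 21.42
tool_pos: [0.4454, 0.0914, 0.0621]
orientation: [[0.997, 0.079, -0.0], [0.079, -0.997, -0.002], [-0.001, 0.002, -1.0]]
ft_force: [0.9, -18.0, -2.4]
grip_width: 0.238
grasp_force: 12.0
```

Request:
step_arm:
  moves:
    - [[0, 0.005, 0.006], [0, 0, 0]]
    - [[0, 0.005, 0.012], [0, 0, 0]]
    - [[0, 0.005, 0.018], [0, 0, 0]]
    - [[0, 0.005, 0.018], [0, 0, 0]]

```text
t: 21.92
tool_pos: [0.4454, 0.0911, 0.0569]
orientation: [[0.997, 0.078, -0.001], [0.078, -0.997, -0.0], [-0.001, 0.0, -1.0]]
ft_force: [-3.7, 0.6, 2.4]
grip_width: 0.235
grasp_force: 12.0
```

Request:
step_arm:
  moves:
    - [[0, 0, 0.007], [0, 0, 0]]
    - [[0, 0, 0.012], [0, 0, 0]]
    - [[0, 0, 0.012], [0, 0, 0]]

```text
t: 22.3
tool_pos: [0.4463, 0.0911, 0.054]
orientation: [[0.997, 0.078, 0.001], [0.078, -0.997, 0.0], [0.001, 0.0, -1.0]]
ft_force: [-4.4, -1.3, 12.3]
grip_width: 0.237
grasp_force: 12.0
```

Request:
step_arm:
  moves:
    - [[0, 0, 0.004], [0, 0, 0]]
    - [[0, 0, 0.004], [0, 0, 0]]
    - [[0, 0, 0.004], [0, 0, 0]]

```text
t: 22.68
tool_pos: [0.4466, 0.0912, 0.053]
orientation: [[0.997, 0.078, 0.002], [0.078, -0.997, 0.0], [0.002, 0.0, -1.0]]
ft_force: [-3.9, -1.0, 12.7]
grip_width: 0.239
grasp_force: 12.0
```

Request:
step_arm:
  moves:
    - [[0, 0, 0], [0, 0, 0]]
    - [[0, 0, 0], [0, 0, 0]]
    - [[0, 0, 0], [0, 0, 0]]
    - [[0, 0, 0], [0, 0, 0]]
    - [[0, 0, 0], [0, 0, 0]]
    - [[0, 0, 0], [0, 0, 0]]
  gripper: 1

```text
t: 23.42
tool_pos: [0.4456, 0.0911, 0.0522]
orientation: [[0.997, 0.078, -0.0], [0.078, -0.997, 0.0], [-0.0, -0.0, -1.0]]
ft_force: [-0.3, -0.9, -0.2]
grip_width: 0.865
grasp_force: 0.0
```

Request:
step_arm:
  moves:
    - [[0, 0, -0.05], [0, 0, 0]]
    - [[0, 0, -0.2], [0, 0, 0]]
    - [[-0.1, 0, -0.4], [0, 0, 0]]
    - [[-0.2, 0, -0.6], [0, 0, 0]]
    - [[-0.2, 0, -0.8], [0, 0, 0]]
    - [[-0.2, 0, -0.9], [0, 0, 0]]
    - [[-0.2, 0, -0.9], [0, 0, 0]]

```text
t: 24.3
tool_pos: [0.3867, 0.0865, 0.3259]
orientation: [[0.997, 0.078, 0.006], [0.078, -0.997, 0.001], [0.006, -0.001, -1.0]]
ft_force: [-0.0, 0.5, -1.0]
grip_width: 0.999
grasp_force: 0.0
```

Run:
```python
from h import *
st(); im=eyes.get_image('wrist')[:,:,::-1]; s=eyes.get_image('side')[:,:,::-1]; t=eyes.get_image('top')[:,:,::-1]
cv2.imwrite('pics/w6.png',im);cv2.imwrite('pics/side6.png',s);cv2.imwrite('pics/top6.png',t)
a=cv2.resize(im[0:190,170:300],None,fx=3,fy=3,interpolation=cv2.INTER_CUBIC); b=cv2.resize(s[110:310,190:390],None,fx=2,fy=2,interpolation=cv2.INTER_CUBIC)
o=np.zeros((570,790,3),np.uint8); o[:,:390]=a; o[:400,390:]=b; cv2.imwrite('pics/m6.png',o)
```

```text
t 24.3 pos [0.3867 0.0865 0.3259] f [-0.   0.5 -1. ] w 0.999 gf 0.0
```

View pics/m6.png

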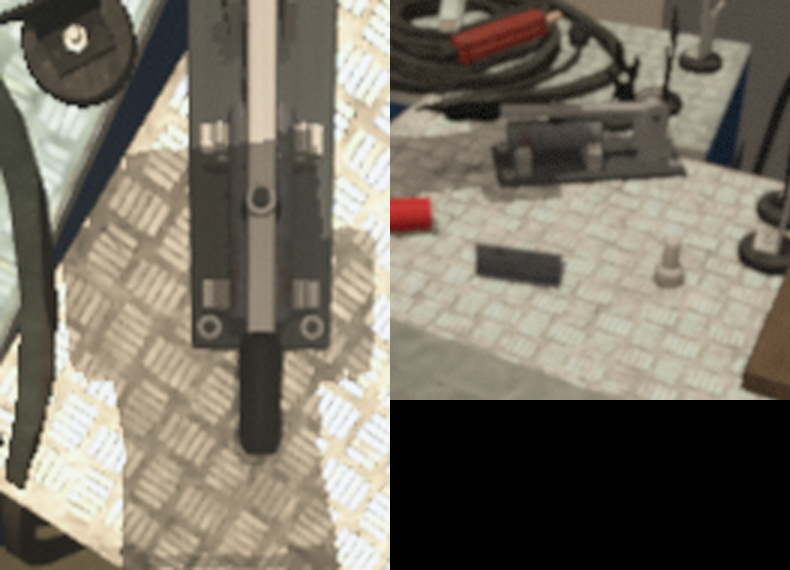

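The wrist view shows the lever lying shut along the tube, with its grip at crop (260,390). The side view shows the lever level on the tube in its vees, and the angle and pin are unmoved. The press reached 12 N at the grip before release, so I'm handing in.

```bash
python3 -c "
from workcell import close_job
print(close_job())"
```

```text
the job is handed in; nothing more can be done
None
```

I swung the lever back past upright, seated the tube in the vees about 1 mm off centre, and closed the lever with its foot pressing on the tube (about 12 N at the grip before I let go); the angle and pin look unmoved, and the job was handed in at about 24 s, though no verdict came back.

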